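Put the cleaned gas hob back together and hold the knob in to light it

ROBOT

A 6-joint arm with a two-finger parallel gripper is mounted at the origin on the work surface. World frame = base frame: x ahead of the robot, y to its left, z up, the work surface at z = 0. Lengths are in m, angles in rad, forces in N, time in s.
With the tool pointing down it reaches from about 0.35 to 0.875 m from the base axis. Payload 15.5 kg.
Tool frame: the origin (TCP) lies at the centre of the arm's flange, where the gripper is bolted on; the fingertips stand ahead of it and the grasp point (between the pads) lies 155 mm ahead of it (robot.tcp_to_tips is the z of the fingertips in the tool frame, in m); z points along the fingers, y is the direction in which the jaws open and shut (so a half turn about z gives the same grasp; the last joint's range is limited). The gripper opens to 85 mm and grips with 20 to 120 N. Pads are 22 mm wide; open, the fingers measure 114 mm over their backs; the gripper's body (76 mm by 85 mm) begins 54 mm behind the grasp point. The pads swing forward as they close: fully open they stand 13 mm farther back than shut.
Start: joints at [-1.216, 0.494, 1.345, -0, 1.302, -0.096], TCP at [0.272, -0.563, 0.405] pointing down, gripper open.
Joint ranges: [-2.91, 2.91], [-0.82, 2.16], [0.22, 2.67], [-1.22, 4.37], [0.12, 2.79], [-3.08, 3.08]. Speed limits (rad/s): [1.89, 1.89, 2.57, 3.01, 3.01, 3.01].

INTERFACE

Orientations are given as a rotation vector (axis times angle).
In Python, from station import readout, eyes, robot gives the robot as it stands.
- The arm moves only by the tool send_rows, never from a script. Its argument "commands" is a list of rows, each an object with "delta_pos": the shift along the tool's x, y, z in mm, a list of three; "turn": the turn, a rotation vector about the tool's x, y, z in units of 8 degrees (1.0 is 8 degrees), a list of three. In form: [{"delta_pos": [dx, dy, dz], "turn": [ax, ay, az]}, ...]. A call has 1 to 20 rows; each row is the pose to reach, as a shift and turn from the pose commanded when the call began, along the tool's axes at that moment; what a row does not reach only later rows make up. A row lasts 1/10 s, in which the tool goes at most 50 mm and 8.59 degrees, less where a joint would pass 70% of its speed; a pose out of reach is approached as far as the arm can. A call with a gripper value outside its range is refused whole. "claw" is the opening, from 0 (shut) to 1 (fully open), set as the call begins (left out, the last holds). The fingers move at their own pace and stop on an object; "squeeze" is the grip in N (left out, the last holds). Time passes only in rows, so rows that repeat a pose let the fingers close. It gives the time, the measured TCP pose, the force and the opening at its end, in the units of the state.
- readout.state(): the state, without advancing time (a new reading comes with each control period).
- eyes.snapshot(name): name is "scene" or "top" or "wrist"; returns (picture, depth): 420x560x3 uint8, red, green, blue; 420x560 float32, m along the optical axis (not along the pixel's ray), 0 where there is no reading.
- eyes.camera_model(name): a dict with "fov_y" (degrees; the focal length in pixels is half the picture's height over the tangent of half this angle, whatever the lens; pixels are square), "cx", "cy" (the principal point, pixels), "rvec" (rotation vector, rad) and "tvec" (3), from world to camera coordinates, as OpenCV has them. Camera axes: x right, y down, z forward; pixel columns grow to the right and rows downward; lengths in m; the calibration is good to about 2 mm. The wrist camera is an equidistant fisheye: a pixel r from the principal point sees the ray r / f radians off the axis. A picture is of the moment at which its call begins: read the wrist's pose just before it. camera_model takes no time and is no camera call; for the wrist camera it gives the pose at the moment of the call.
- robot.finish_job(): hands the job in, once; it reports no verdict.
The state is a dict: "clock": time; "joints": joint angles; "joint_velocities": joint speeds; "tau": joint torques, N m; "tcp_pos": TCP position; "tcp_rot": TCP orientation; "force": force on the tool from outside, world axes, zero at the start; "torque": the same for the moment, N m; "finger_gap": finger opening in m.
Only numpy, scipy, OpenCV 4.12 (cv2) and the standard library are available. Lean on these libraries where they do the work, as an engineer would, in place of code of your own. Each camera call takes 0.05 s, during which the arm holds its last target.

TASK

The gas hob has just been cleaned: swing its raised pan support down until it clicks fully home in the ball catch, then fit the loose knob fully home on the bare D-shaped valve stem, flat to flat. Press the knob in against the valve's spring as far as it goes, as for lighting the burner, and finish while still holding it pressed in. Leave the pan, cup, bottle and jar where they stand.

Things in the scene. Friction and masses are not known exactly. Their poses are not given: they have to be found in the camera images.
- hob: table-top gas hob, one burner, steel, fixed, 360 mm front to back (its x), 300 wide (y); origin: centre of its underside, on the counter; x points from its front (valve stem, nearest the robot) to its back, z up. Top panel 75 mm above the counter; burner centred at x = +50 mm, y = 0, its cap 93 mm above the counter; stem at x = -130 mm, y = 0
- pan_support (a joint): angle of the hinged pan support, rad: 0 = level, home in its catch; grows as the free side swings up (1.35 at most; starts at 0.75 to 1.2). The stiff hinge holds it at any angle (about 4 N at the free rail moves it, 2 N near level; it does not fall). In the last 0.06 rad the rail meets the catch's spring ball and needs about 8 N downward to click past
- rail_front (a point): point on the axis of the pan support's free rail, 50 mm from the rail's middle towards the hob's front. Pan support: 200 x 200 mm square frame of 8 mm round dark steel bar, short bars reaching in to its middle; the free rail is 200 mm long, along the hob's x; no other bar meets it within 45 mm of this point. Home, its axis is 107 mm above the counter
- hinge_front (a point): point on the hinge axis level with rail_front; the axis runs along the hob's x on its left (+y) side, 107 mm above the counter, 200 mm from the free rail. Shutting, the rail moves to the right (hob's -y) and down. The ball catch is a steel post 22 x 18 mm just right (-y) of the shut rail's middle, 124 mm high over the counter
- stem_tip (a point): centre of the end of the bare brass valve stem, on its axis, 99 mm above the counter when not pressed. Upright, 12 mm in diameter, one flat 2 mm from the axis (8 mm across the D) along its whole length, end bevelled 1.4 mm over 2.5 mm. The flat faces this point's +x axis = the hob's +x: towards the burner. The stem does not turn
- valve_stem (a joint): how far the valve stem is pressed down in m: 0 = out, 0.005 = fully pressed; its spring takes 6 N to begin and 12 N fully pressed
- knob_center (a point): loose black plastic knob standing upright on the counter left or right of the hob; point on its axis, halfway up, 23 mm above its underside. Skirt 52 mm wide, 20 high; on it an upright bar grip 50 mm long, 14 wide, from 20 to 46 mm above the underside. x axis along the bar towards the pointer nose, z up. Home on the stem, this point is 7 mm above stem_tip. About 0.09 kg
- knob_nose (a point): end of the knob's pointer nose, at one end of the bar, 32 mm from the axis along the knob's x, level with knob_center; a white line on top marks that end. The D bore in the underside is 16 mm deep, 13.6 mm in diameter, its flat 2.8 mm from the axis on the nose's side: the knob goes on with the nose towards the burner (hob's +x), and the stem's end meets the bottom of the bore
- saucepan: dark steel saucepan, 172 mm wide and 80 mm high, with a long black handle; origin at the centre of its underside; a bystander, leave alone
- utensil_cup: steel cup, 80 mm wide and 120 mm high, with spoons and chopsticks standing in it up to about 220 mm; origin at the centre of its underside; a bystander, leave alone
- sauce_bottle: amber glass bottle, 62 mm wide and 190 mm high; origin at the centre of its underside; a bystander, leave alone
- spice_jar: small glass jar with a steel lid, 48 mm wide and 75 mm high; origin at the centre of its underside; a bystander that stands to the left or right of the hob, on the other side from the knob; leave alone

How it is judged:
On the way, in this order (a step that is already met when the one before it is completed fails the run):
1. the pan support is shut and home in its catch (value of joint pan_support below 0.025 rad), for 0.2 s.
2. the knob is fully home on the valve stem, flat to flat (z of knob_center in the frame of stem_tip below 0.0095 m and horizontal distance between knob_center and stem_tip below 0.003 m and angle between knob_center's own z axis and vertical below 0.12 rad and x of knob_nose in the frame of stem_tip above 0.028 m), for 0.1 s.
At the end, for the whole second after the job is handed in: pan support below 0.025 rad; knob home on the stem (knob_center at most 9.5 mm above stem_tip, within 3 mm sideways, tilt under 0.12 rad, nose on the side of the flat); the robot, touching the knob, keeps the stem pressed in more than 3.5 of its 5 mm through the last second (all of step 2 and value of joint pan_support below 0.025 rad and value of joint valve_stem above 0.0035 m and (contact force between knob and the fingers above 1 N or contact force between knob and the arm above 1 N)); the arm keeps its last pose, push and grip.
It fails at once if the saucepan is moved by more than 30 mm or tipped (distance of saucepan from where it was at the start of the episode above 0.03 m or angle between saucepan's own z axis and vertical above 0.3 rad).
It fails at once if the utensil cup is moved by more than 30 mm or tipped (distance of utensil_cup from where it was at the start of the episode above 0.03 m or angle between utensil_cup's own z axis and vertical above 0.3 rad).
It fails at once if the sauce bottle is moved by more than 30 mm or tipped (distance of sauce_bottle from where it was at the start of the episode above 0.03 m or angle between sauce_bottle's own z axis and vertical above 0.3 rad).
It fails at once if the spice jar is moved by more than 30 mm or tipped (distance of spice_jar from where it was at the start of the episode above 0.03 m or angle between spice_jar's own z axis and vertical above 0.3 rad).
It also fails if it takes over 54 s, if anything falls off the work surface, if the arm or the gripper's body presses on something with over 40 N, if the wrist force passes 120 N, or if a joint passes its speed limit or range.

## Working session

There is one attempt and no reset: what is moved stays moved. The work goes in short steps, Python scripts to look and compute and a tool call to move; the robot and the scene stay as the last step left them, time stands still between calls to the robot, and variables do not carry over. Pictures are saved under pics/ and viewed, and the job is handed in when it is done.

Besides the shell and the picture viewer there is one more tool, called after "Emit:" by a JSON object that holds its "api" and its "payload". send_rows: Moves the arm, as the interface text tells. Its arguments: {"type":"object","properties":{"commands":{"type":"array"},"claw":{"type":"number"},"squeeze":{"type":"number"}},"required":["commands"]}

```bash
ls; mkdir -p pics; cat > h.py <<'E'
import numpy as np, cv2
from scipy.spatial.transform import Rotation as R
from station import readout, eyes, robot
def snap(n,tag):
    m=eyes.camera_model(n); p,d=eyes.snapshot(n)
    cv2.imwrite(f'pics/{tag}.png',p[:,:,::-1]); np.savez(f'pics/{tag}.npz',p=p,d=d,**{k:np.array(v) for k,v in m.items()})
    return p,d,m
def load(tag):
    z=np.load(f'pics/{tag}.npz'); return z['p'],z['d'],{k:z[k] for k in ('fov_y','cx','cy','rvec','tvec')}
def cloud(d,m,fish=False):
    h,w=d.shape; f=h/2/np.tan(np.radians(float(m['fov_y']))/2)
    u,v=np.meshgrid(np.arange(w),np.arange(h)); x=(u-float(m['cx']))/f; y=(v-float(m['cy']))/f
    if fish:
        r=np.hypot(x,y); s=np.where(r>1e-9,np.tan(np.minimum(r,1.5))/np.maximum(r,1e-9),1); x=x*s;y=y*s
    P=np.stack([x*d,y*d,d],-1)
    Rm=R.from_rotvec(np.array(m['rvec']).ravel()).as_matrix(); t=np.array(m['tvec']).ravel()
    return (P-t)@Rm
def proj(X,m,fish=False,h=420):
    f=h/2/np.tan(np.radians(float(m['fov_y']))/2)
    Rm=R.from_rotvec(np.array(m['rvec']).ravel()).as_matrix(); c=np.atleast_2d(X)@Rm.T+np.array(m['tvec']).ravel()
    x=c[:,0]/c[:,2];y=c[:,1]/c[:,2]
    if fish:
        r=np.hypot(x,y);s=np.arctan(r)/np.maximum(r,1e-9);x=x*s;y=y*s
    return np.stack([float(m['cx'])+f*x,float(m['cy'])+f*y],-1)
E
python3 - <<'E'
from h import *
print(readout.state(), robot.tcp_to_tips)
for n in('scene','top','wrist'):
    p,d,m=snap(n,n+'0'); print(n,m)
E
```

```text
pics
{'clock': 0.0, 'joints': array([-1.21549341e+00,  4.94163229e-01,  1.34616246e+00,  1.88534547e-05,
        1.30248680e+00, -9.55119959e-02]), 'joint_velocities': array([-1.73563123e-03,  7.72654521e-04, -1.70863991e-03,  6.94319583e-04,
        1.25380293e-03,  6.54039928e-05]), 'tau': array([-2.51185884e-03, -8.82176113e+01, -3.83860767e+01, -3.53588839e-04,
        1.01421875e-02, -5.75212130e-05]), 'tcp_pos': array([ 0.2722544 , -0.56240637,  0.40410191]), 'tcp_rot': array([-3.06094065e+00, -7.01878505e-01,  2.19801908e-04]), 'force': array([-0.0183239 ,  0.14079838, -0.51435172]), 'torque': array([ 0.02186522, -0.02337161, -0.00548252]), 'finger_gap': 0.08524477325218943} 0.1734
scene {'fov_y': 57.195124875633155, 'cx': 279.539103627735, 'cy': 206.61164809957205, 'rvec': array([ 1.87777021,  1.55440621, -0.69233123]), 'tvec': array([-0.05873122, -0.33514386,  1.58045899])}
top {'fov_y': 55.060712607043726, 'cx': 284.1182963213444, 'cy': 204.3569595418847, 'rvec': array([ 2.17274266, -2.22467802,  0.11064083]), 'tvec': array([-0.06247116,  0.58420338,  1.05831338])}
wrist {'fov_y': 65.70646984690485, 'cx': 283.33903688583763, 'cy': 209.64826554842983, 'rvec': array([-2.46761374,  1.54844804,  0.20601668]), 'tvec': array([-0.62478673, -0.03272225,  0.37961633])}
```

View pics/scene0.png

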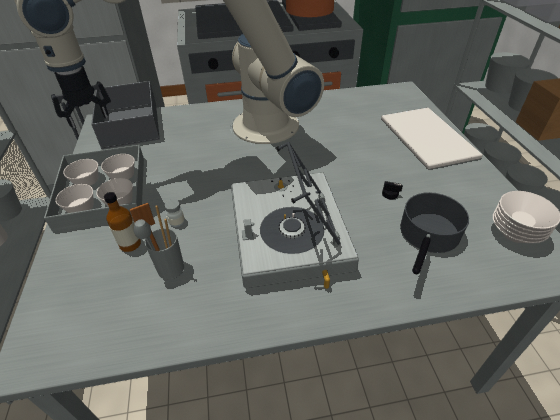

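View pics/top0.png

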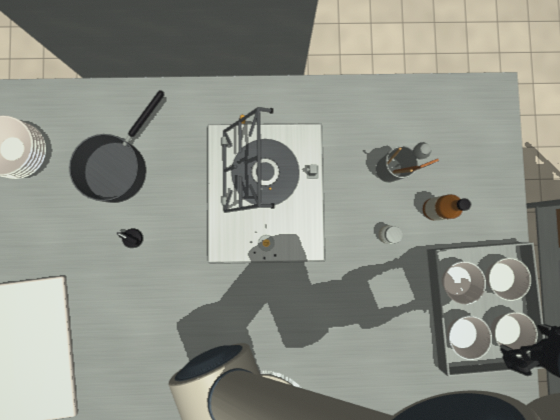

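View pics/wrist0.png

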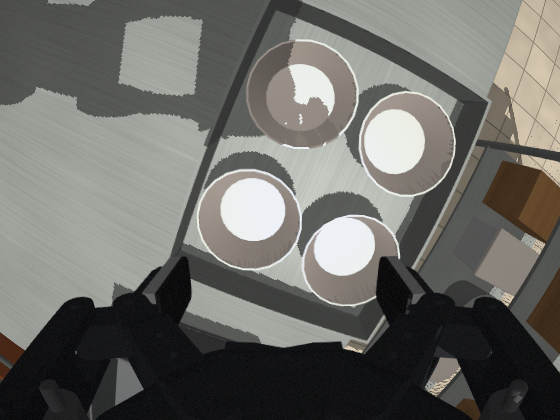

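The hob is at top-image (265,193). The support is raised with its free rail at about (262,160), and the stem is at (265,242). The knob is at (130,237), the pan at (108,168), and the jar at (389,233).

```bash
python3 - <<'E'
from h import *
p,d,m=load('top0'); W=cloud(d,m)
ok=d>0
# counter check
print('counter z',np.median(W[300:330,90:150,2]), np.median(W[100:130,350:500,2]))
u,v=np.meshgrid(np.arange(560),np.arange(420))
roi=(u>190)&(u<345)&(v>100)&(v<280)
s=ok&roi&(abs(W[...,2]-0.075)<0.006)
pts=W[s][:,:2]; print('panel z',np.median(W[s][:,2]),s.sum())
rect=cv2.minAreaRect((pts*1000).astype(np.float32)); print(rect)
print(cv2.boxPoints(rect))
# stem candidates
r2=(u>245)&(u<290)&(v>222)&(v<262)
s=ok&r2&(W[...,2]>0.088); print('stem',s.sum(),W[s].mean(0),W[s].max(0),np.c_[u[s],v[s]].mean(0))
# knob
r3=(u>105)&(u<155)&(v>215)&(v<260)
for lo,hi in((.008,.03),(.035,.06)):
    s=ok&r3&(W[...,2]>lo)&(W[...,2]<hi); q=W[s]; print('knob',s.sum(),np.median(q,0),q.min(0),q.max(0), cv2.minAreaRect((q[:,:2]*1000).astype(np.float32)))
# support
s=ok&roi&(W[...,2]>0.1); q=W[s]; print('supp',q.min(0),q.max(0))
for (uu,vv) in [(262,110),(260,160),(270,205),(224,140),(312,171)]:
    print((uu,vv),W[vv,uu])
img=cv2.resize(p[90:270,100:350],None,fx=3.2,fy=3.2,interpolation=cv2.INTER_CUBIC); cv2.imwrite('pics/topz.png',img[:,:,::-1])
E
```

```text
counter z -0.0010446995665143737 0.00034944024923979885
panel z 0.0749548962553184 13624
((612.1973876953125, -28.584823608398438), (295.4148254394531, 355.9233093261719), 89.3125)
[[ 432.47623  -174.14627 ]
 [ 788.3739   -178.41693 ]
 [ 791.9186    116.97662 ]
 [ 436.02087   121.247284]]
stem 17 [ 0.48137156 -0.02706358  0.09623171] [ 0.48475333 -0.02177849  0.10058971] [266.11764706 243.41176471]
knob 214 [0.50498207 0.32482674 0.01875301] [0.47880521 0.30416038 0.00819193] [0.52679096 0.35483264 0.02909708] ((502.7527770996094, 329.46221923828125), (50.624114990234375, 47.60549545288086), 88.57742309570312)
knob 124 [0.5032563  0.33065594 0.04463474] [0.48699525 0.30636824 0.03626076] [0.51920601 0.35855723 0.04877211] ((504.681640625, 333.6565856933594), (57.58724594116211, 13.887787818908691), 62.50507736206055)
supp [ 0.48248003 -0.15570241  0.10010281] [0.76759713 0.08013343 0.29126776]
(262, 110) [ 0.7598698  -0.0276064   0.28357772]
(260, 160) [ 0.65493697 -0.0215051   0.28839675]
(270, 205) [ 0.56365091 -0.03971075  0.27791959]
(224, 140) [0.7386676  0.0710878  0.11397995]
(312, 171) [ 0.65570246 -0.14353274  0.12287256]
```

View pics/topz.png

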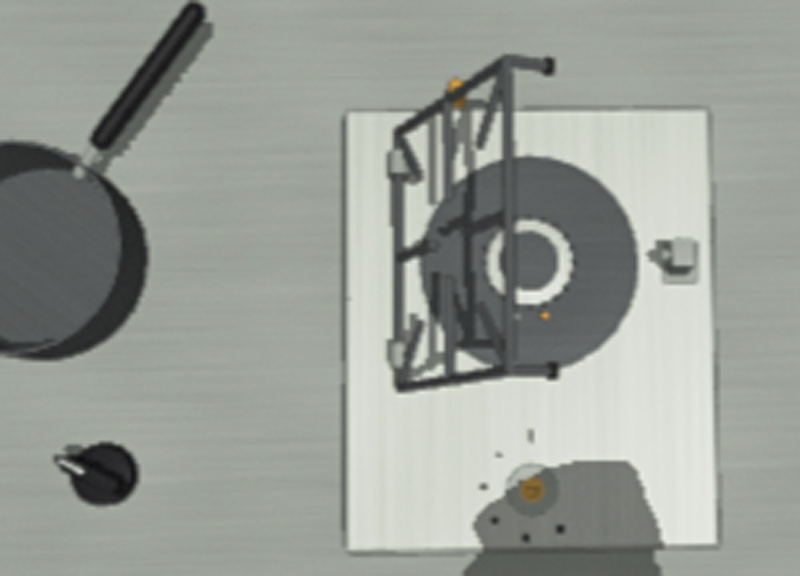

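```bash
python3 - <<'E'
from h import *
p,d,m=load('top0'); W=cloud(d,m)
u,v=np.meshgrid(np.arange(560),np.arange(420))
s=(d>0)&(u>240)&(u<285)&(v>110)&(v<212)&(W[...,2]>0.265)&(abs(p.astype(int).sum(-1))<300)
q=W[s]
for lo in np.arange(.55,.78,.02):
    k=q[(q[:,0]>lo)&(q[:,0]<lo+.02)]
    if len(k): print(round(lo,2),len(k),np.median(k,0).round(4))
# hinge side
s=(d>0)&(u>215)&(u<232)&(v>130)&(v<215)&(W[...,2]>0.095)&(W[...,2]<.13)
q=W[s]; print(len(q)); 
for lo in np.arange(.55,.78,.02):
    k=q[(q[:,0]>lo)&(q[:,0]<lo+.02)]
    if len(k): print(round(lo,2),len(k),np.median(k,0).round(4))
# saucepan/cup/bottle/jar tops
for n,(uu,vv) in dict(cup=(403,163),bottle=(463,204),jar=(393,233),pan=(108,168)).items():
    k=W[vv-6:vv+7,uu-6:uu+7].reshape(-1,3); print(n,np.median(k,0),k[:,2].max())
E
```

```text
0.55 79 [ 0.5637 -0.0256  0.281 ]
0.57 63 [ 0.5797 -0.0161  0.2864]
0.59 35 [ 0.6    -0.0185  0.2877]
0.61 33 [ 0.6208 -0.0189  0.2877]
0.63 34 [ 0.6387 -0.0192  0.2881]
0.65 50 [ 0.6613 -0.0174  0.2868]
0.67 39 [ 0.6798 -0.0182  0.288 ]
0.69 27 [ 0.6979 -0.0201  0.2878]
0.71 21 [ 0.7211 -0.0189  0.2879]
0.73 52 [ 0.7421 -0.0169  0.2856]
0.75 41 [ 0.7577 -0.0194  0.2781]
356
0.55 15 [0.5629 0.0705 0.1184]
0.57 47 [0.5808 0.0706 0.1143]
0.59 34 [0.5973 0.0709 0.1121]
0.61 26 [0.6199 0.0708 0.1095]
0.63 24 [0.6412 0.0705 0.1096]
0.65 33 [0.6603 0.0703 0.1095]
0.67 33 [0.6801 0.0722 0.1094]
0.69 31 [0.7004 0.0715 0.1089]
0.71 36 [0.7222 0.0706 0.1094]
0.73 56 [0.7405 0.07   0.1131]
0.75 21 [0.756  0.068  0.1152]
cup [ 0.68387873 -0.39495259  0.04337377] 0.11272635675332494
bottle [ 0.56202942 -0.48353873  0.18936987] 1.0988432273663291
jar [ 0.4992119  -0.35096216  0.07510603] 1.0988432273663291
pan [0.69331239 0.39783509 0.00403115] 1.0988432273663291
```

Emit:
{"api": "send_rows", "payload": {"commands": [{"delta_pos": [0, 0, -40], "turn": [0, 0, 0.5]}, {"delta_pos": [0, 0, -80], "turn": [0, 0, 1.3]}, {"delta_pos": [0, 0, -120], "turn": [0, 0, 2.1]}, {"delta_pos": [0, 0, -140], "turn": [0, 0, 2.9]}, {"delta_pos": [0, 0, -140], "turn": [0, 0, 3.3]}, {"delta_pos": [0, 0, -140], "turn": [0, 0, 3.3]}], "claw": 1}}

```text
clock: 0.75
tcp_pos: [0.2723, -0.5625, 0.545]
tcp_rot: [3.141, -0.017, 0.0]
force: [0.6, 0.6, -0.4]
finger_gap: 0.0853
```

Emit:
{"api": "send_rows", "payload": {"commands": [{"delta_pos": [25, -40, 0], "turn": [0, 0, 0]}, {"delta_pos": [50, -80, 0], "turn": [0, 0, 0]}, {"delta_pos": [75, -122, 0], "turn": [0, 0, 0]}, {"delta_pos": [100, -163, 0], "turn": [0, 0, 0]}, {"delta_pos": [125, -204, 0], "turn": [0, 0, 0]}, {"delta_pos": [150, -245, 0], "turn": [0, 0, 0]}, {"delta_pos": [175, -286, 0], "turn": [0, 0, 0]}, {"delta_pos": [200, -327, 0], "turn": [0, 0, 0]}, {"delta_pos": [225, -368, 0], "turn": [0, 0, 0]}, {"delta_pos": [250, -409, 0], "turn": [0, 0, 0]}, {"delta_pos": [275, -450, 0], "turn": [0, 0, 0]}, {"delta_pos": [300, -490, 0], "turn": [0, 0, 0]}, {"delta_pos": [325, -531, 0], "turn": [0, 0, 0]}, {"delta_pos": [334, -546, 0], "turn": [0, 0, 0]}, {"delta_pos": [334, -546, 0], "turn": [0, 0, 0]}, {"delta_pos": [334, -546, 0], "turn": [0, 0, 0]}]}}

```text
clock: 2.35
tcp_pos: [0.6116, -0.0202, 0.5439]
tcp_rot: [3.141, -0.013, -0.002]
force: [-0.0, -0.3, -0.0]
finger_gap: 0.0856
```

```bash
python3 - <<'E'
from h import *
print(readout.state()['tcp_pos'],readout.state()['joints'],readout.state()['force'])
p,d,m=snap('wrist','w1'); W=cloud(d,m,True)
s=(d>0)&(W[...,2]>.26)&(W[...,2]<.32)&(abs(W[...,0]-.64)<.12)&(abs(W[...,1]+.02)<.05)
q=W[s]
for lo in np.arange(.55,.78,.02):
    k=q[(q[:,0]>lo)&(q[:,0]<lo+.02)]
    if len(k): print(round(lo,2),len(k),np.median(k,0).round(4))
E
```

```text
[ 0.61156956 -0.02020519  0.54394242] [-1.30482842e-01  3.79583121e-01  1.15801774e+00 -3.72928270e-04
  1.60544857e+00  1.44874853e+00] [-0.00212508 -0.34117829 -0.04831268]
0.55 579 [ 0.5664 -0.0258  0.2798]
0.57 462 [ 0.5814 -0.0138  0.2874]
0.59 386 [ 0.5973 -0.0163  0.2885]
0.61 301 [ 0.6201 -0.018   0.2891]
0.63 329 [ 0.6403 -0.0181  0.289 ]
0.65 502 [ 0.6626 -0.0163  0.2883]
0.67 344 [ 0.6798 -0.0181  0.289 ]
0.69 344 [ 0.6999 -0.0186  0.2891]
0.71 316 [ 0.7197 -0.019   0.2892]
0.73 567 [ 0.7407 -0.0158  0.2874]
0.75 266 [ 0.7554 -0.0187  0.2876]
```

View pics/w1.png

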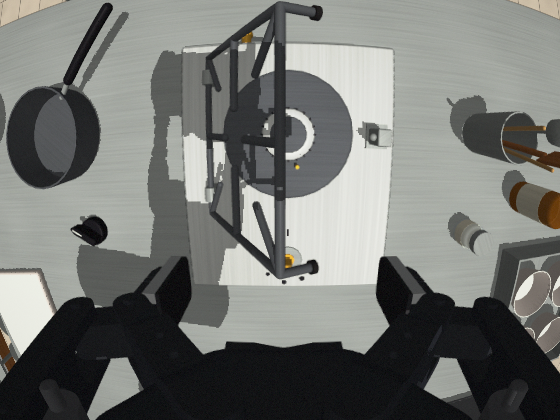

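Emit:
{"api": "send_rows", "payload": {"commands": [{"delta_pos": [0, -2, 35], "turn": [0, 0, 0]}, {"delta_pos": [0, -2, 70], "turn": [0, 0, 0]}, {"delta_pos": [0, -2, 95], "turn": [0, 0, 0]}, {"delta_pos": [0, -2, 104], "turn": [0, 0, 0]}, {"delta_pos": [0, -2, 104], "turn": [0, 0, 0]}], "claw": 0.6, "squeeze": 40}}

```text
clock: 2.9
tcp_pos: [0.6113, -0.0189, 0.4401]
tcp_rot: [-3.141, 0.017, 0.003]
force: [-0.3, -0.7, 0.7]
finger_gap: 0.0515
```

Emit:
{"api": "send_rows", "payload": {"commands": [{"delta_pos": [0, 0, 0], "turn": [0, 0, 0]}, {"delta_pos": [0, 0, 0], "turn": [0, 0, 0]}, {"delta_pos": [0, 0, 0], "turn": [0, 0, 0]}, {"delta_pos": [0, 0, 0], "turn": [0, 0, 0]}, {"delta_pos": [0, 0, 0], "turn": [0, 0, 0]}, {"delta_pos": [0, 0, 0], "turn": [0, 0, 0]}], "claw": 0}}

```text
clock: 3.5
tcp_pos: [0.6119, -0.0179, 0.4418]
tcp_rot: [3.141, -0.015, 0.003]
force: [-0.4, -0.5, 7.0]
finger_gap: 0.0062
```

```bash
python3 - <<'E'
from h import *
s=readout.state();print(s['clock'],s['tcp_pos'],s['force'],s['finger_gap'])
p,d,m=snap('wrist','w2')
import numpy as np
# arc waypoints (tool deltas mm) from th 1.107
h=np.array([.071,.107]);th0=1.107
P=lambda t:np.array([h[0]-.2*np.cos(t),h[1]+.2*np.sin(t)])
c=np.array([s['tcp_pos'][1],s['tcp_pos'][2]-.155])
for t in np.r_[np.linspace(th0,0.05,15),0,-.01]:
    dd=(P(t)-P(th0))*1000; print(round(t,3),-dd[0].round(1),-dd[1].round(1))
E
```

```text
3.5 [ 0.61191571 -0.01793262  0.44175815] [-0.40888309 -0.4591994   7.00705631] 0.006167233592153478
1.107 -0.0 -0.0
1.032 13.2 7.3
0.956 25.9 15.5
0.881 37.9 24.7
0.805 49.2 34.7
0.73 59.6 45.6
0.654 69.3 57.2
0.578 78.0 69.5
0.503 85.8 82.5
0.428 92.5 96.0
0.352 98.3 109.9
0.276 102.9 124.3
0.201 106.5 138.9
0.126 109.0 153.8
0.05 110.3 168.9
0.0 110.5 178.9
-0.01 110.5 180.9
```

View pics/w2.png

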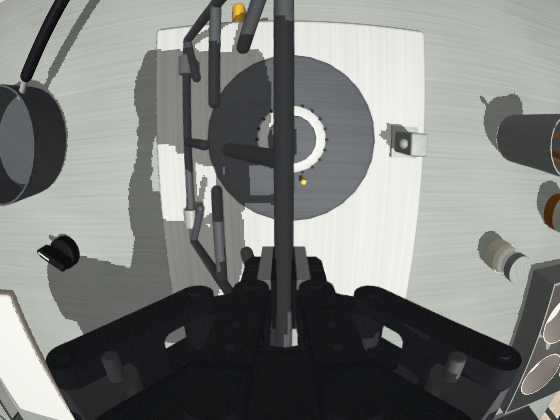

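Emit:
{"api": "send_rows", "payload": {"commands": [{"delta_pos": [0, 6, 3.5], "turn": [0, 0, 0]}, {"delta_pos": [0, 13, 7], "turn": [0, 0, 0]}, {"delta_pos": [0, 26, 15.5], "turn": [0, 0, 0]}, {"delta_pos": [0, 38, 24.5], "turn": [0, 0, 0]}, {"delta_pos": [0, 49, 34.5], "turn": [0, 0, 0]}, {"delta_pos": [0, 59.5, 45.5], "turn": [0, 0, 0]}, {"delta_pos": [0, 69, 57], "turn": [0, 0, 0]}, {"delta_pos": [0, 78, 69.5], "turn": [0, 0, 0]}, {"delta_pos": [0, 86, 82.5], "turn": [0, 0, 0]}, {"delta_pos": [0, 86, 82.5], "turn": [0, 0, 0]}]}}

```text
clock: 4.55
tcp_pos: [0.6112, -0.1049, 0.3559]
tcp_rot: [-3.141, 0.017, 0.001]
force: [8.0, 5.9, -7.9]
finger_gap: 0.0065
```

```bash
python3 - <<'E'
from h import *
s=readout.state();print(s['clock'],s['tcp_pos'],s['force'],s['finger_gap'])
p,d,m=snap('wrist','w3')
E
```

```text
4.55 [ 0.61119449 -0.10485875  0.35592739] [ 7.98378521  5.947294   -7.94708539] 0.006490021368603689
```

View pics/w3.png

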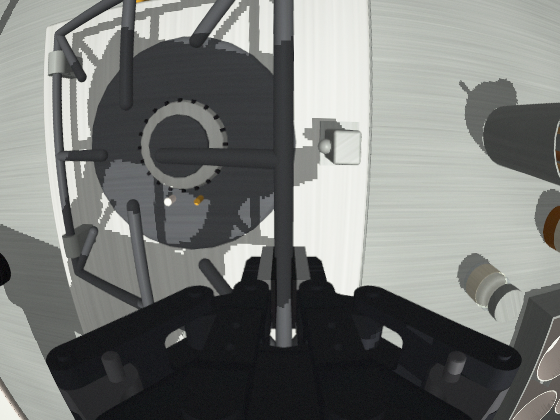

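Emit:
{"api": "send_rows", "payload": {"commands": [{"delta_pos": [0, 7, 13.5], "turn": [0, 0, 0]}, {"delta_pos": [0, 12.5, 27.5], "turn": [0, 0, 0]}, {"delta_pos": [0, 17, 42], "turn": [0, 0, 0]}, {"delta_pos": [0, 20.5, 56], "turn": [0, 0, 0]}, {"delta_pos": [0, 23, 71], "turn": [0, 0, 0]}, {"delta_pos": [0, 24, 80], "turn": [0, 0, 0]}, {"delta_pos": [0, 24.5, 87], "turn": [0, 0, 0]}, {"delta_pos": [0, 24.5, 92], "turn": [0, 0, 0]}, {"delta_pos": [0, 24.5, 96], "turn": [0, 0, 0]}, {"delta_pos": [0, 24.5, 98], "turn": [0, 0, 0]}, {"delta_pos": [0, 24.5, 98], "turn": [0, 0, 0]}, {"delta_pos": [0, 24.5, 98], "turn": [0, 0, 0]}]}}

```text
clock: 5.8
tcp_pos: [0.6112, -0.1269, 0.2629]
tcp_rot: [-3.139, 0.015, -0.006]
force: [-5.6, 28.3, 49.5]
finger_gap: 0.0065
```

```bash
cat > look.py <<'E'
from h import *
import sys
s=readout.state();print(s['clock'],s['tcp_pos'],s['tcp_rot'],s['force'],s['torque'],s['finger_gap'])
for a in sys.argv[1:]:
    n,t=a.split(':'); snap(n,t)
E
python3 look.py wrist:w4 top:t4
python3 - <<'E'
from h import *
p,d,m=load('top_0' if 0 else 't4'); W=cloud(d,m)
u,v=np.meshgrid(np.arange(560),np.arange(420))
s=(d>0)&(W[...,0]>.67)&(W[...,0]<.74)&(W[...,1]<-.09)&(W[...,1]>-.15)&(W[...,2]>.09)&(W[...,2]<.16)
q=W[s];print(len(q),np.median(q,0),q.max(0))
E
```

```text
5.8 [ 0.61122321 -0.12691693  0.26290122] [-3.13930112  0.01525937 -0.00590112] [-5.63981288 28.2618261  49.54732477] [4.54695302e+00 7.73401075e-01 2.77381828e-03] 0.006458387865871731
  return _methods._mean(a, axis=axis, dtype=dtype,
  ret = um.true_divide(
Traceback (most recent call last):
ValueError: zero-size array to reduction operation maximum which has no identity
```

View pics/w4.png

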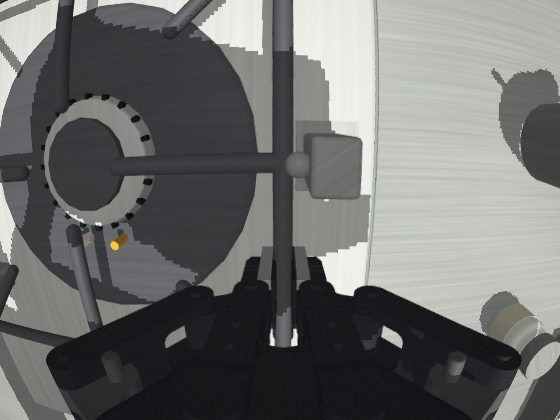

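```bash
python3 - <<'E'
from h import *
p,d,m=load('w4'); W=cloud(d,m,True)
for v in (40,80,110,135,150,200,220): print(v,[tuple(W[v,u].round(4)) for u in (278,283,288)])
print('ball',W[163,297],'post',W[165,335])
p,d,m=load('t4'); W=cloud(d,m)
E
```

```text
40 [(np.float64(0.7104), np.float64(-0.1258), np.float64(0.1117)), (np.float64(0.7107), np.float64(-0.1276), np.float64(0.1103)), (np.float64(0.7108), np.float64(-0.1295), np.float64(0.11))]
80 [(np.float64(0.6947), np.float64(-0.1256), np.float64(0.1122)), (np.float64(0.6947), np.float64(-0.1274), np.float64(0.1123)), (np.float64(0.6948), np.float64(-0.1293), np.float64(0.1111))]
110 [(np.float64(0.6835), np.float64(-0.1255), np.float64(0.1118)), (np.float64(0.6835), np.float64(-0.1273), np.float64(0.1101)), (np.float64(0.6835), np.float64(-0.1292), np.float64(0.1106))]
135 [(np.float64(0.6741), np.float64(-0.1254), np.float64(0.1108)), (np.float64(0.6741), np.float64(-0.1272), np.float64(0.1107)), (np.float64(0.674), np.float64(-0.1291), np.float64(0.1094))]
150 [(np.float64(0.6685), np.float64(-0.1253), np.float64(0.1114)), (np.float64(0.6685), np.float64(-0.1272), np.float64(0.1114)), (np.float64(0.6684), np.float64(-0.129), np.float64(0.111))]
200 [(np.float64(0.6495), np.float64(-0.125), np.float64(0.1123)), (np.float64(0.6492), np.float64(-0.1269), np.float64(0.1113)), (np.float64(0.6488), np.float64(-0.1289), np.float64(0.1095))]
220 [(np.float64(0.6415), np.float64(-0.1249), np.float64(0.112)), (np.float64(0.6415), np.float64(-0.1269), np.float64(0.1121)), (np.float64(0.6412), np.float64(-0.1288), np.float64(0.1112))]
ball [ 0.66446583 -0.13205512  0.1195793 ] post [ 0.66430509 -0.14480108  0.12418463]
```

View pics/t4.png

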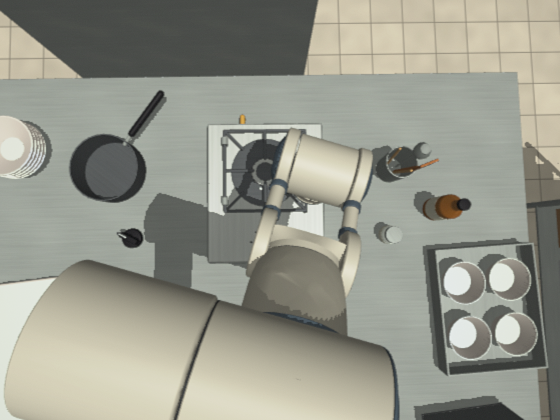

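Emit:
{"api": "send_rows", "payload": {"commands": [{"delta_pos": [0, -2.5, -1], "turn": [0, 0, 0]}, {"delta_pos": [0, -2.5, -1], "turn": [0, 0, 0]}, {"delta_pos": [0, -2.5, -1], "turn": [0, 0, 0]}, {"delta_pos": [0, -2.5, -1], "turn": [0, 0, 0]}], "claw": 0.25}}

```text
clock: 6.3
tcp_pos: [0.6105, -0.1264, 0.2606]
tcp_rot: [3.142, -0.016, -0.001]
force: [-0.0, 0.2, -0.3]
finger_gap: 0.0212
```

Emit:
{"api": "send_rows", "payload": {"commands": [{"delta_pos": [0, 0, -20], "turn": [0, 0, 0]}, {"delta_pos": [0, 0, -60], "turn": [0, 0, 0]}, {"delta_pos": [-40, 0, -90], "turn": [0, 0, 0]}, {"delta_pos": [-80, 0, -110], "turn": [0, 0, 0]}, {"delta_pos": [-80, 0, -110], "turn": [0, 0, 0]}]}}

```text
clock: 6.8
tcp_pos: [0.5274, -0.1251, 0.3734]
tcp_rot: [3.141, -0.017, 0.001]
force: [-0.1, 1.0, 0.2]
finger_gap: 0.0214
```

```bash
python3 look.py wrist:w5 
python3 - <<'E'
from h import *
p,d,m=load('w5'); W=cloud(d,m,True)
s=(d>0)&(W[...,0]>.59)&(W[...,0]<.74)&(W[...,1]<-.115)&(W[...,1]>-.14)&(W[...,2]>.09)&(W[...,2]<.2)&(abs(W[...,0]-.662)>.015)
q=W[s];print(len(q))
for lo in np.arange(.58,.78,.02):
    k=q[(q[:,0]>lo)&(q[:,0]<lo+.02)]
    if len(k): print(round(lo,2),len(k),np.median(k,0).round(4))
E
```

```text
6.8 [ 0.52735851 -0.1251235   0.37336435] [ 3.14091418e+00 -1.67338681e-02  5.54819221e-04] [-0.0989932   0.96649464  0.21138122] [-0.04038112 -0.01036227 -0.07345019] 0.02136869113410233
1038
0.58 165 [ 0.5948 -0.1266  0.111 ]
0.6 335 [ 0.6099 -0.1262  0.1112]
0.62 306 [ 0.6295 -0.1264  0.1112]
0.64 103 [ 0.6434 -0.1265  0.1113]
0.66 35 [ 0.6787 -0.1276  0.1111]
0.68 94 [ 0.6841 -0.127   0.111 ]
```

View pics/w5.png

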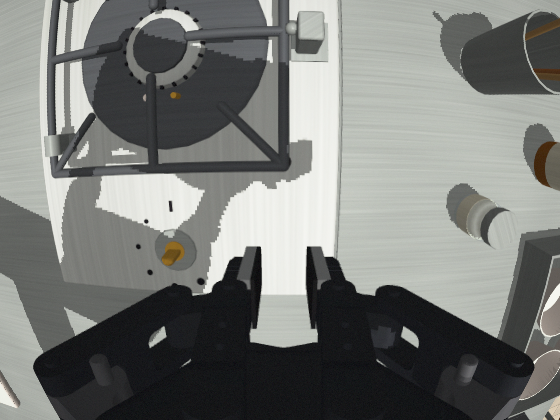

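```bash
python3 - <<'E'
from h import *
p,d,m=load('w5'); W=cloud(d,m,True)
Rm=R.from_rotvec(m['rvec'].ravel()).as_matrix(); print('cam',-Rm.T@m['tvec'].ravel(), 'opt',Rm[2])
s=(d>0)&(abs(W[...,0]-.482)<.02)&(abs(W[...,1]+.027)<.02)&(W[...,2]>.09)
u,v=np.meshgrid(np.arange(560),np.arange(420))
print(s.sum(),W[s].mean(0),W[s].min(0),W[s].max(0),u[s].min(),u[s].max(),v[s].min(),v[s].max())
img=cv2.resize(p[215:290,130:220],None,fx=8,fy=8,interpolation=cv2.INTER_CUBIC); cv2.imwrite('pics/w5z.png',img[:,:,::-1])
E
```

```text
cam [ 0.59368803 -0.12606944  0.34341095] opt [-0.25910661  0.00277384 -0.96584474]
148 [ 0.48462257 -0.02607575  0.09675469] [ 0.47954478 -0.03150902  0.09008921] [ 0.4869143  -0.01909739  0.1012332 ] 162 177 254 265
```

View pics/w5z.png

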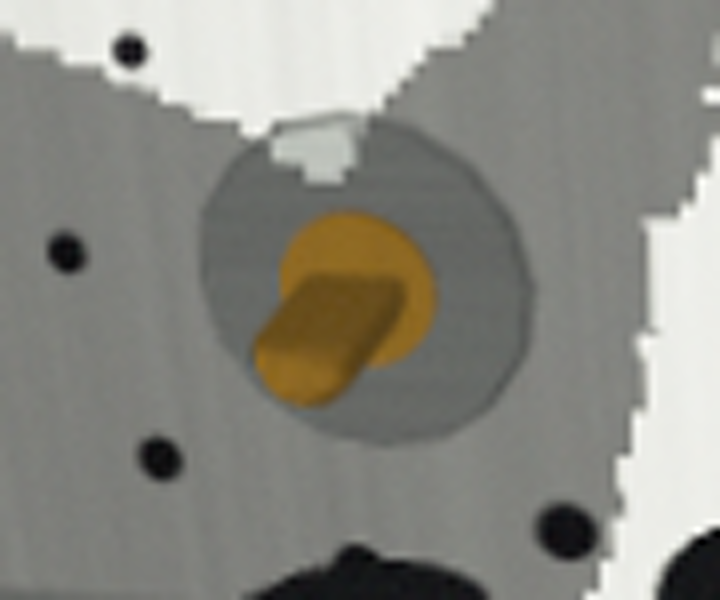

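Emit:
{"api": "send_rows", "payload": {"commands": [{"delta_pos": [-28, -24, 10], "turn": [0, 0, 0]}, {"delta_pos": [-56, -48, 21], "turn": [0, 0, 0]}, {"delta_pos": [-84, -72, 32], "turn": [0, 0, 0]}, {"delta_pos": [-112, -97, 43], "turn": [0, 0, 0]}, {"delta_pos": [-112, -97, 43], "turn": [0, 0, 0]}, {"delta_pos": [-112, -97, 43], "turn": [0, 0, 0]}, {"delta_pos": [-112, -97, 43], "turn": [0, 0, 0]}], "claw": 0.7}}

```text
clock: 7.55
tcp_pos: [0.4209, -0.0275, 0.3281]
tcp_rot: [3.141, -0.016, 0.002]
force: [0.7, -1.3, -0.0]
finger_gap: 0.0598
```

```bash
python3 look.py wrist:w6 
python3 - <<'E'
from h import *
p,d,m=load('w6'); W=cloud(d,m,True)
s=(d>0)&(abs(W[...,0]-.482)<.02)&(abs(W[...,1]+.027)<.02)&(W[...,2]>.09)
u,v=np.meshgrid(np.arange(560),np.arange(420))
print(s.sum(),W[s].mean(0),W[s].min(0),W[s].max(0),u[s].min(),u[s].max(),v[s].min(),v[s].max())
a,b=int(u[s].mean()),int(v[s].mean()); print(a,b)
img=cv2.resize(p[b-40:b+40,a-45:a+45],None,fx=8,fy=8,interpolation=cv2.INTER_NEAREST); cv2.imwrite('pics/w6z.png',img[:,:,::-1])
E
```

```text
7.55 [ 0.42089311 -0.0274894   0.32814536] [ 3.14127180e+00 -1.59011363e-02  1.50968232e-03] [ 0.65147271 -1.31814956 -0.03970209] [-0.00573552 -0.06564019 -0.01791222] 0.059752328828227286
215 [ 0.48319602 -0.02498714  0.09906966] [ 0.47899502 -0.03058588  0.09482884] [ 0.48652488 -0.01896526  0.10163369] 268 287 126 138
277 131
```

View pics/w6z.png

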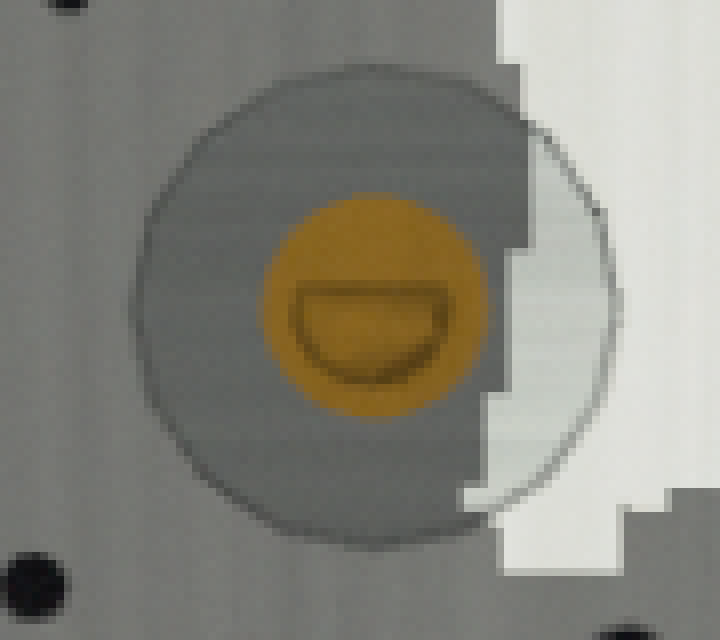

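View pics/w6.png

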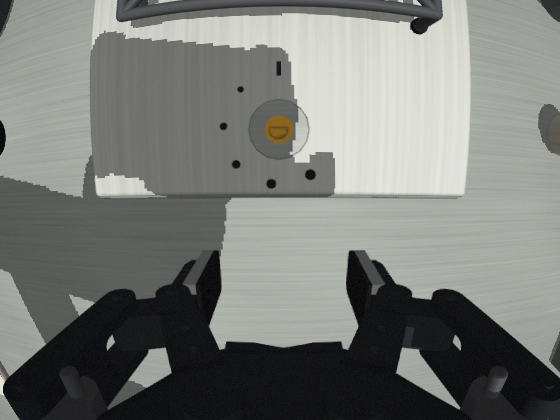

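```bash
cat >> h.py <<'E'
def ray(px,m,z,fish=True,h=420):
    f=h/2/np.tan(np.radians(float(m['fov_y']))/2)
    x=(px[0]-float(m['cx']))/f;y=(px[1]-float(m['cy']))/f
    if fish:
        r=np.hypot(x,y);s=np.tan(r)/max(r,1e-9);x*=s;y*=s
    Rm=R.from_rotvec(np.array(m['rvec']).ravel()).as_matrix();t=np.array(m['tvec']).ravel()
    c=-Rm.T@t; q=Rm.T@np.array([x,y,1.]); return c+q*(z-c[2])/q[2]
E
python3 - <<'E'
from h import *
p,d,m=load('w6')
print('stem',ray((277.9,128.5),m,.099))
z=.0995
# verify by projecting the D model
c=ray((277.9,128.5),m,.099)
yaw=-.012
ex=np.array([np.cos(yaw),np.sin(yaw),0]);ey=np.array([-ex[1],ex[0],0])
def D(r,fl,zz):
    a=np.linspace(0,2*np.pi,200);x=np.minimum(r*np.cos(a),fl);y=r*np.sin(a)
    return c*[1,1,0]+[0,0,zz]+x[:,None]*ex+y[:,None]*ey
a,b=277,131
img=cv2.resize(p[b-40:b+40,a-45:a+45],None,fx=8,fy=8,interpolation=cv2.INTER_NEAREST)
for r,fl,zz,col in((.0046,.0006,.099,(255,0,0)),(.006,.002,.0965,(0,255,0))):
    q=proj(D(r,fl,zz),m,True); q=((q-[a-45,b-40]+.5)*8).astype(int)
    cv2.polylines(img,[q.reshape(-1,1,2)],True,col,1)
cv2.imwrite('pics/w6o.png',img[:,:,::-1])
# yaw from wide frame: hob front edge top & frame bar
W=cloud(d,m,True)
s=(d>0)&(W[...,2]>.07)&(W[...,2]<.08)
q=W[s]
xs=[]
for y in np.arange(-.15,.1,.02):
    k=q[(abs(q[:,1]-y)<.004)]; 
    if len(k): xs.append((y,np.sort(k[:,0])[3]))
xs=np.array(xs);print(np.polyfit(xs[:,0],xs[:,1],1),xs[:,1].round(4))
print(R.from_rotvec(readout.state()['tcp_rot']).as_matrix()[:,0])
E
```

```text
stem [ 0.48491101 -0.02503495  0.099     ]
[0.01033086 0.43856653] [0.4368 0.4382 0.4368 0.4383 0.4375 0.4378 0.4379 0.438  0.4384 0.4396
 0.4385 0.4403 0.4392]
[ 0.99994552 -0.01038783  0.00102594]
```

View pics/w6o.png

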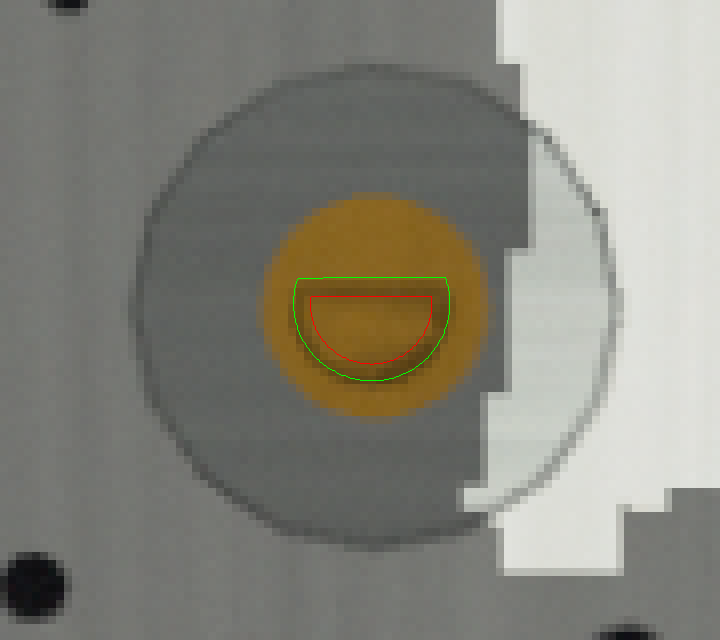

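Emit:
{"api": "send_rows", "payload": {"commands": [{"delta_pos": [4, -30, 0], "turn": [0, 0, -0.8]}, {"delta_pos": [9, -60, 0], "turn": [0, 0, -1.7]}, {"delta_pos": [14, -95, 0], "turn": [0, 0, -2.6]}, {"delta_pos": [20, -130, 0], "turn": [0, 0, -3.5]}, {"delta_pos": [26, -165, 0], "turn": [0, 0, -4.4]}, {"delta_pos": [32, -200, 0], "turn": [0, 0, -5.3]}, {"delta_pos": [38, -235, 10], "turn": [0, 0, -6.2]}, {"delta_pos": [44, -270, 25], "turn": [0, 0, -7.1]}, {"delta_pos": [50, -303, 40], "turn": [0, 0, -7.8]}, {"delta_pos": [50, -303, 53], "turn": [0, 0, -7.8]}, {"delta_pos": [50, -303, 53], "turn": [0, 0, -7.8]}, {"delta_pos": [50, -303, 53], "turn": [0, 0, -7.8]}]}}

```text
clock: 8.8
tcp_pos: [0.4732, 0.2751, 0.2752]
tcp_rot: [2.696, 1.613, -0.001]
force: [-0.1, 0.3, -0.2]
finger_gap: 0.0595
```

```bash
python3 look.py wrist:w7 
python3 - <<'E'
from h import *
p,d,m=load('w7'); W=cloud(d,m,True)
s=(d>0)&(abs(W[...,0]-.504)<.04)&(abs(W[...,1]-.331)<.04)
u,v=np.meshgrid(np.arange(560),np.arange(420))
for lo,hi in((.035,.06),(.012,.028)):
    k=s&(W[...,2]>lo)&(W[...,2]<hi); q=W[k]; print(k.sum(),np.median(q,0),q.min(0),q.max(0),cv2.minAreaRect((q[:,:2]*1000).astype(np.float32)))
    a,b=int(u[k].mean()),int(v[k].mean()); print(a,b)
a,b=279,125
img=cv2.resize(p[b-60:b+60,a-80:a+80],None,fx=5,fy=5,interpolation=cv2.INTER_NEAREST); cv2.imwrite('pics/w7z.png',img[:,:,::-1])
E
```

```text
8.8 [0.47316703 0.27509439 0.27521596] [ 2.69609709e+00  1.61255130e+00 -7.06283756e-04] [-0.05594472  0.2812579  -0.15537252] [-0.04066612 -0.0047452   0.04571774] 0.059521941502869914
1928 [0.5055026  0.33405617 0.04655262] [0.48803845 0.30885508 0.04267539] [0.5212395  0.36112547 0.04941143] ((506.4252624511719, 335.7494812011719), (56.61734390258789, 13.6552152633667), 61.62466049194336)
282 121
2635 [0.50454062 0.33270794 0.02077215] [0.47868204 0.3064628  0.01549834] [0.53040076 0.35819597 0.02331985] ((504.5697937011719, 332.49853515625), (48.702842712402344, 51.687286376953125), 61.563838958740234)
282 124
```

View pics/w7z.png

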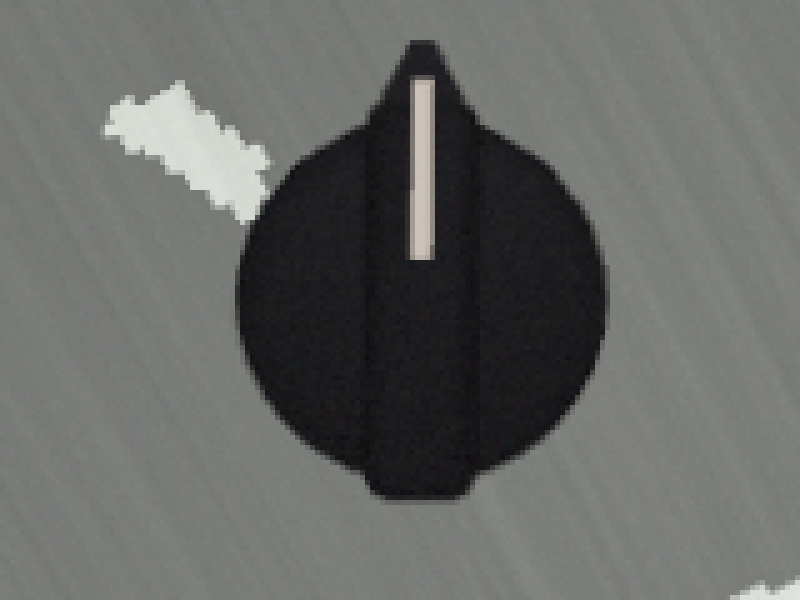

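View pics/w7.png

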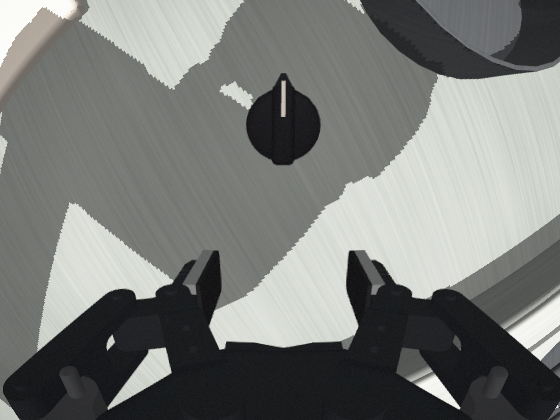

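```bash
python3 - <<'E'
from h import *
p,d,m=load('w7')
s=readout.state()
for z in(.046,): print('knob',ray((282.9,123.9),m,z))
c0=ray((282.9,123.9),m,.046)
a,b=279,125
def draw(c,yaw,fn):
    ex=np.array([np.cos(yaw),np.sin(yaw),0]);ey=np.array([-ex[1],ex[0],0])
    img=cv2.resize(p[b-60:b+60,a-80:a+80],None,fx=5,fy=5,interpolation=cv2.INTER_NEAREST)
    A=np.linspace(0,2*np.pi,200)
    circ=c*[1,1,0]+[0,0,.02]+.026*np.cos(A)[:,None]*ex+.026*np.sin(A)[:,None]*ey
    bar=c*[1,1,0]+[0,0,.046]+np.array([[-.025,-.007],[.025,-.007],[.032,0],[.025,.007],[-.025,.007]])@np.array([ex,ey])
    for P,col in((circ,(255,0,0)),(bar,(0,255,0))):
        q=((proj(P,m,True)-[a-80,b-60]+.5)*5).astype(int); cv2.polylines(img,[q.reshape(-1,1,2)],True,col,1)
    cv2.imwrite(fn,img[:,:,::-1])
draw(c0,np.radians(61.7),'pics/w7o.png')
M=R.from_rotvec(s['tcp_rot']).as_matrix(); print((M.T@(np.r_[c0[:2],.046]-s['tcp_pos'])*1000).round(2))
print((M.T@(np.array([.50465,.33258,.046])-s['tcp_pos'])*1000).round(2),M[:,0])
E
```

```text
knob [0.50479531 0.33293925 0.046     ]
[ 65.94   0.31 229.67]
[ 65.55   0.35 229.67] [4.73241011e-01 8.80932949e-01 2.91121930e-04]
```

View pics/w7o.png

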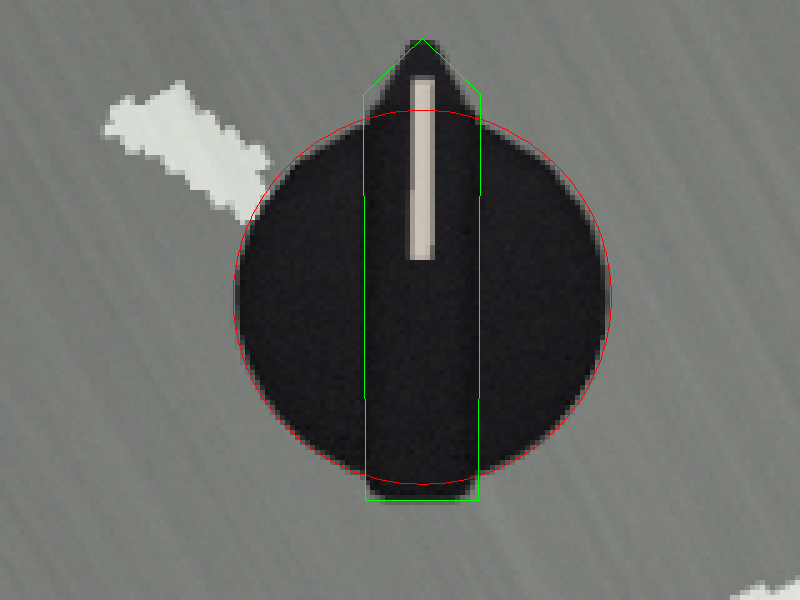

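Emit:
{"api": "send_rows", "payload": {"commands": [{"delta_pos": [30, 0.3, 0], "turn": [0, 0, 0]}, {"delta_pos": [60, 0.3, 10], "turn": [0, 0, 0]}, {"delta_pos": [66, 0.3, 40], "turn": [0, 0, 0]}, {"delta_pos": [66, 0.3, 65], "turn": [0, 0, 0]}, {"delta_pos": [66, 0.3, 79], "turn": [0, 0, 0]}, {"delta_pos": [66, 0.3, 79], "turn": [0, 0, 0]}, {"delta_pos": [66, 0.3, 79], "turn": [0, 0, 0]}, {"delta_pos": [66, 0.3, 79], "turn": [0, 0, 0]}], "claw": 0.7, "squeeze": 60}}

```text
clock: 9.65
tcp_pos: [0.5046, 0.3335, 0.1976]
tcp_rot: [2.696, 1.613, 0.003]
force: [-0.6, 0.6, 0.3]
finger_gap: 0.0602
```

```bash
python3 look.py
python3 -c "
from h import *
s=readout.state();M=R.from_rotvec(s['tcp_rot']).as_matrix();print((M.T@(np.array([.5048,.3329,.196])-s['tcp_pos'])*1000).round(2))"
```

```text
9.65 [0.50459148 0.33349099 0.19763041] [2.69553826 1.61339541 0.00315056] [-0.64396232  0.63619581  0.27634775] [ 0.03056132 -0.00779838  0.03367057] 0.060156559911505106
[-0.43  0.46  1.63]
```

Emit:
{"api": "send_rows", "payload": {"commands": [{"delta_pos": [0, 0, 0], "turn": [0, 0, 0]}, {"delta_pos": [0, 0, 0], "turn": [0, 0, 0]}, {"delta_pos": [0, 0, 0], "turn": [0, 0, 0]}, {"delta_pos": [0, 0, 0], "turn": [0, 0, 0]}, {"delta_pos": [0, 0, 0], "turn": [0, 0, 0]}, {"delta_pos": [0, 0, 0], "turn": [0, 0, 0]}, {"delta_pos": [0, 0, 0], "turn": [0, 0, 0]}], "claw": 0}}

```text
clock: 10.35
tcp_pos: [0.5042, 0.3336, 0.1967]
tcp_rot: [2.695, 1.614, 0.001]
force: [-1.1, -1.7, 8.0]
finger_gap: 0.0128
```

```bash
python3 look.py wrist:w8
```

```text
10.35 [0.50420523 0.33360873 0.1967235 ] [2.69522418e+00 1.61403525e+00 1.12139145e-03] [-1.07068088 -1.68912665  7.99580992] [-0.10537104  0.1868837   0.00695214] 0.01280805898545846
```

View pics/w8.png

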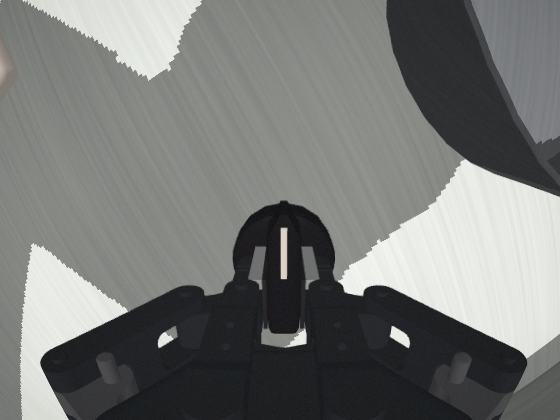

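```bash
python3 - <<'E'
from h import *
p,d,m=load('w8')
s=readout.state();M=R.from_rotvec(s['tcp_rot']).as_matrix();t=s['tcp_pos']
a,b=284,265
img=cv2.resize(p[b-75:b+75,a-75:a+75],None,fx=5,fy=5,interpolation=cv2.INTER_NEAREST)
ex=M[:,0]*[1,1,0];ey=-M[:,1]*[1,1,0]
c=t+M@np.array([-.0003,0,0])
A=np.linspace(0,2*np.pi,200)
circ=c*[1,1,0]+[0,0,.02]+.026*np.cos(A)[:,None]*ex+.026*np.sin(A)[:,None]*ey
bar=c*[1,1,0]+[0,0,.046]+np.array([[-.025,-.007],[.025,-.007],[.032,0],[.025,.007],[-.025,.007]])@np.array([ex,ey])
line=c*[1,1,0]+[0,0,.046]+np.array([[.005,0],[.03,0]])@np.array([ex,ey])
for P,col in((circ,(255,0,0)),(bar,(0,255,0)),(line,(0,0,255))):
    q=((proj(P,m,True)-[a-75,b-75]+.5)*5).astype(int); cv2.polylines(img,[q.reshape(-1,1,2)],True,col,1)
cv2.imwrite('pics/w8o.png',img[:,:,::-1])
E
```

```text
(no output)
```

View pics/w8o.png

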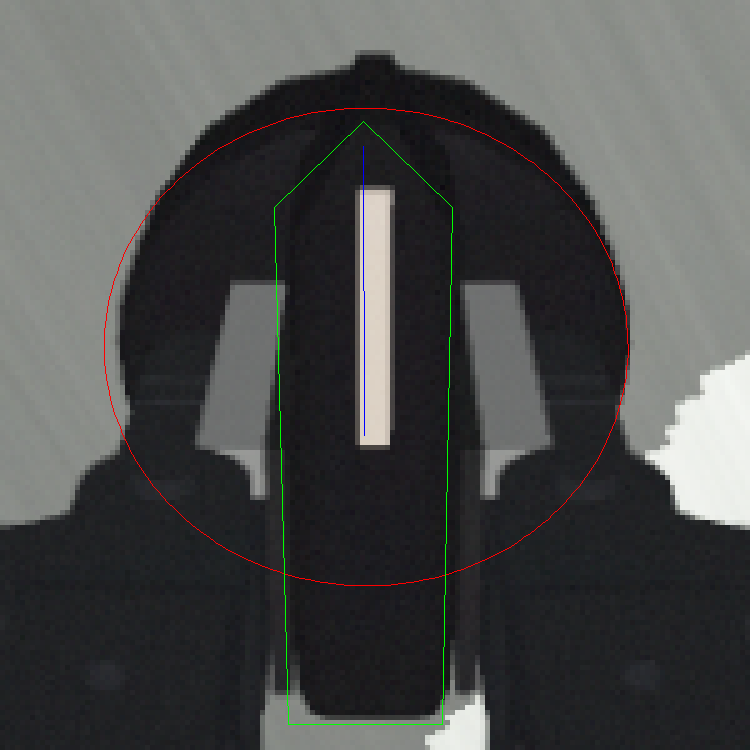

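```bash
python3 - <<'E'
from h import *
def ends(tag,a0,b0,s,pts,tp,tr,z=.046):
    p,d,m=load(tag);M=R.from_rotvec(tr).as_matrix()
    for (x,y) in pts:
        q=ray((x/s-.5+a0,y/s-.5+b0),m,z); print(tag,q.round(4),(M.T@(q-tp)*1000).round(2))
ends('w7',199,65,5,[(423,75),(421,260),(422,498)],np.array([.47316703,.27509439,.27521596]),[2.69609709,1.6125513,-.000706])
s=readout.state()
ends('w8',209,190,5,[(374.5,187),(374,448),(374,718)],s['tcp_pos'],s['tcp_rot'])
E
```

```text
w7 [0.5179 0.357  0.046 ] [ 93.4    0.69 229.18]
w7 [0.5068 0.337  0.046 ] [ 70.55   0.43 229.19]
w7 [0.4931 0.3111 0.046 ] [ 41.27   0.52 229.2 ]
w8 [0.5174 0.3565 0.046 ] [ 26.31   0.79 150.76]
w8 [0.5066 0.3364 0.046 ] [  3.47   0.73 150.75]
w8 [0.4933 0.3117 0.046 ] [-24.54   0.7  150.73]
```

Emit:
{"api": "send_rows", "payload": {"commands": [{"delta_pos": [0, 0, -15], "turn": [0, 0, 0]}, {"delta_pos": [0, 0, -50], "turn": [0, 0, 0]}, {"delta_pos": [0, 0, -90], "turn": [0, 0, 0]}, {"delta_pos": [0, 0, -130], "turn": [0, 0, 0]}, {"delta_pos": [-20, 9, -155], "turn": [0, 0, 0.6]}, {"delta_pos": [-50, 23, -160], "turn": [0, 0, 1.3]}, {"delta_pos": [-85, 40, -160], "turn": [0, 0, 2.0]}, {"delta_pos": [-120, 56, -160], "turn": [0, 0, 2.8]}, {"delta_pos": [-155, 73, -160], "turn": [0, 0, 3.6]}, {"delta_pos": [-190, 89, -160], "turn": [0, 0, 4.4]}, {"delta_pos": [-225, 105, -160], "turn": [0, 0, 5.2]}, {"delta_pos": [-260, 122, -160], "turn": [0, 0, 6.0]}, {"delta_pos": [-290, 136, -160], "turn": [0, 0, 6.8]}, {"delta_pos": [-315, 147, -160], "turn": [0, 0, 7.5]}, {"delta_pos": [-324.5, 152, -160], "turn": [0, 0, 7.8]}, {"delta_pos": [-324.5, 152, -160], "turn": [0, 0, 7.8]}, {"delta_pos": [-324.5, 152, -160], "turn": [0, 0, 7.8]}, {"delta_pos": [-324.5, 152, -160], "turn": [0, 0, 7.8]}]}}

```text
clock: 12.2
tcp_pos: [0.4849, -0.0233, 0.3563]
tcp_rot: [-3.141, 0.012, -0.0]
force: [-0.4, 0.0, -0.6]
finger_gap: 0.0126
```

```bash
python3 look.py wrist:w9 scene:s9; python3 -c "
from h import *
s=readout.state();M=R.from_rotvec(s['tcp_rot']).as_matrix();print(M[:,0],M[:,2],(M.T@(np.array([.4850,-.0242,.315])-s['tcp_pos'])*1000).round(2))
p,d,m=load('w9');img=cv2.resize(p[190:340,209:359],None,fx=5,fy=5,interpolation=cv2.INTER_NEAREST);cv2.imwrite('pics/w9z.png',img[:,:,::-1])
"
```

```text
12.2 [ 0.48491746 -0.02331256  0.35633549] [-3.14138815e+00  1.17366624e-02 -1.32371045e-04] [-0.43919548  0.02855784 -0.60199924] [-0.06771141 -0.01021284 -0.03861058] 0.012554426318317692
[ 9.99969055e-01 -7.86684085e-03 -4.77706596e-05] [-4.66928519e-05  1.37190026e-04 -9.99999989e-01] [ 0.09  0.81 41.23]
```

View pics/w9z.png

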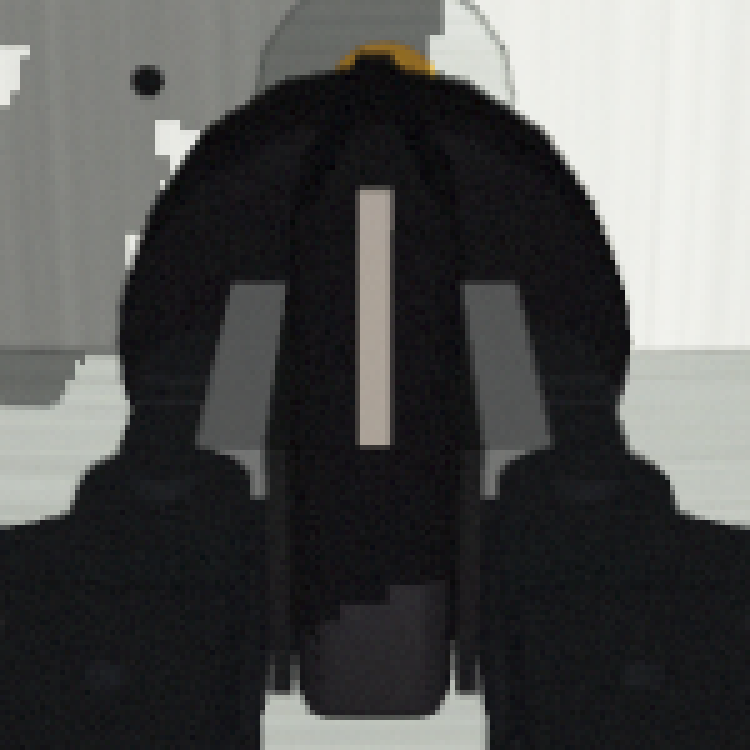

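View pics/w9.png

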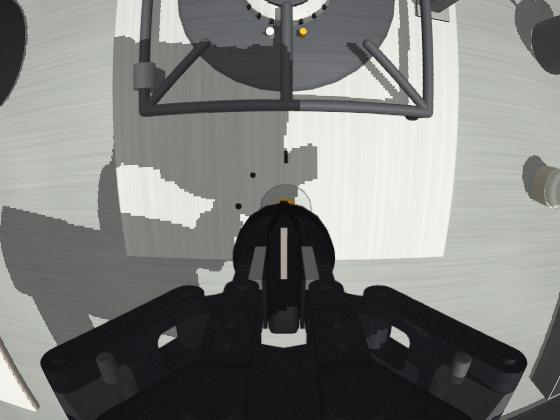

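View pics/s9.png

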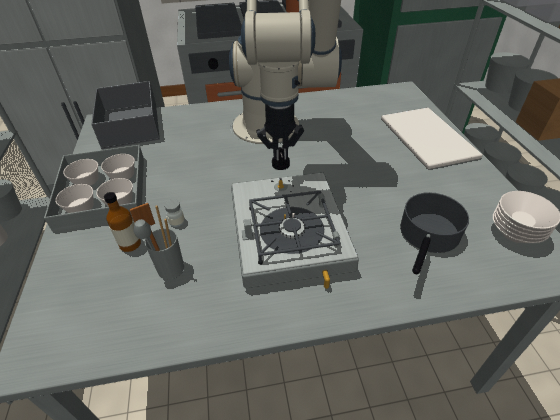

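Emit:
{"api": "send_rows", "payload": {"commands": [{"delta_pos": [0.1, 0.8, 20], "turn": [0, 0, 0.02]}, {"delta_pos": [0.1, 0.8, 40], "turn": [0, 0, 0.02]}, {"delta_pos": [0.1, 0.8, 53], "turn": [0, 0, 0.02]}, {"delta_pos": [0.1, 0.8, 57], "turn": [0, 0, 0.02]}, {"delta_pos": [0.1, 0.8, 57], "turn": [0, 0, 0.02]}, {"delta_pos": [0.1, 0.8, 57], "turn": [0, 0, 0.02]}]}}

```text
clock: 12.9
tcp_pos: [0.4852, -0.0249, 0.2997]
tcp_rot: [3.141, -0.019, 0.001]
force: [0.5, -0.1, -1.1]
finger_gap: 0.0125
```

```bash
python3 look.py wrist:w10 top:t10; python3 -c "
from h import *
s=readout.state();M=R.from_rotvec(s['tcp_rot']).as_matrix();print(M[:,0],M[:,2],(M.T@(np.array([.4850,-.0242,.2957])-s['tcp_pos'])*1000).round(2))"
```

```text
12.9 [ 0.48521996 -0.02489236  0.2997181 ] [ 3.14142769e+00 -1.91676307e-02  1.05655212e-03] [ 0.53438314 -0.12104351 -1.13712142] [ 0.02930987 -0.00847096  0.01491402] 0.012502916669139148
[ 0.99992142 -0.01248934  0.00107791] [ 1.07550261e-03 -1.99760238e-04 -9.99999402e-01] [-0.22 -0.83  4.13]
```

Emit:
{"api": "send_rows", "payload": {"commands": [{"delta_pos": [0, 0, 0], "turn": [0, 0, 0]}, {"delta_pos": [0, 0, 0], "turn": [0, 0, 0]}, {"delta_pos": [0, 0, 0], "turn": [0, 0, 0]}]}}

```text
clock: 13.3
tcp_pos: [0.485, -0.0251, 0.2994]
tcp_rot: [3.141, -0.02, 0.0]
force: [0.9, -0.6, -0.9]
finger_gap: 0.0127
```

Emit:
{"api": "send_rows", "payload": {"commands": [{"delta_pos": [0, 0, 0], "turn": [0, 0, 0]}]}}

```text
clock: 13.4
tcp_pos: [0.485, -0.0251, 0.2992]
tcp_rot: [-3.142, 0.02, -0.0]
force: [-0.0, -0.5, -0.8]
finger_gap: 0.0127
```

Emit:
{"api": "send_rows", "payload": {"commands": [{"delta_pos": [0, 0, 0], "turn": [0, 0, 0]}]}}

```text
clock: 13.5
tcp_pos: [0.485, -0.0251, 0.2992]
tcp_rot: [3.142, -0.02, -0.0]
force: [-0.9, -0.0, -0.2]
finger_gap: 0.0125
```

Emit:
{"api": "send_rows", "payload": {"commands": [{"delta_pos": [0, -0.9, 0], "turn": [0, 0, 0]}, {"delta_pos": [0, -0.9, 0], "turn": [0, 0, 0]}, {"delta_pos": [0, -0.9, 2], "turn": [0, 0, 0]}, {"delta_pos": [0, -0.9, 4], "turn": [0, 0, 0]}, {"delta_pos": [0, -0.9, 6], "turn": [0, 0, 0]}, {"delta_pos": [0, -0.9, 8], "turn": [0, 0, 0]}, {"delta_pos": [0, -0.9, 8], "turn": [0, 0, 0]}]}}

```text
clock: 14.2
tcp_pos: [0.4849, -0.0242, 0.2909]
tcp_rot: [-3.141, 0.02, 0.001]
force: [0.3, 0.5, -0.8]
finger_gap: 0.0127
```

Emit:
{"api": "send_rows", "payload": {"commands": [{"delta_pos": [0, 0, 3], "turn": [0, 0, 0]}, {"delta_pos": [0, 0, 6], "turn": [0, 0, 0]}, {"delta_pos": [0, 0, 9], "turn": [0, 0, 0]}, {"delta_pos": [0, 0, 11], "turn": [0, 0, 0]}, {"delta_pos": [0, 0, 11], "turn": [0, 0, 0]}]}}

```text
clock: 14.7
tcp_pos: [0.485, -0.0242, 0.2799]
tcp_rot: [-3.141, 0.02, 0.001]
force: [0.5, -0.0, -0.8]
finger_gap: 0.0128
```

```bash
python3 look.py
```

```text
14.7 [ 0.48496113 -0.02418453  0.27989771] [-3.14143152e+00  2.00391639e-02  6.27386936e-04] [ 0.50995841 -0.03000957 -0.82271953] [-0.02293513 -0.02699005 -0.012196  ] 0.012824039227439665
```

Emit:
{"api": "send_rows", "payload": {"commands": [{"delta_pos": [0, 0, 1], "turn": [0, 0, 0]}, {"delta_pos": [0, 0, 2], "turn": [0, 0, 0]}, {"delta_pos": [0, 0, 3], "turn": [0, 0, 0]}, {"delta_pos": [0, 0, 3], "turn": [0, 0, 0]}, {"delta_pos": [0, 0, 3], "turn": [0, 0, 0]}]}}

```text
clock: 15.2
tcp_pos: [0.485, -0.0242, 0.2774]
tcp_rot: [3.141, -0.02, 0.001]
force: [-1.3, -0.2, 6.8]
finger_gap: 0.0129
```

Emit:
{"api": "send_rows", "payload": {"commands": [{"delta_pos": [0, 0, 1], "turn": [0, 0, 0]}, {"delta_pos": [0, 0, 2], "turn": [0, 0, 0]}, {"delta_pos": [0, 0, 3], "turn": [0, 0, 0]}, {"delta_pos": [0, 0, 3], "turn": [0, 0, 0]}, {"delta_pos": [0, 0, 3], "turn": [0, 0, 0]}]}}

```text
clock: 15.7
tcp_pos: [0.485, -0.0242, 0.2746]
tcp_rot: [3.141, -0.02, 0.001]
force: [-3.0, 1.8, 11.4]
finger_gap: 0.0127
```

Emit:
{"api": "send_rows", "payload": {"commands": [{"delta_pos": [0, 0, 1], "turn": [0, 0, 0]}, {"delta_pos": [0, 0, 1.5], "turn": [0, 0, 0]}, {"delta_pos": [0, 0, 1.5], "turn": [0, 0, 0]}, {"delta_pos": [0, 0, 1.5], "turn": [0, 0, 0]}, {"delta_pos": [0, 0, 1.5], "turn": [0, 0, 0]}]}}

```text
clock: 16.2
tcp_pos: [0.485, -0.0242, 0.274]
tcp_rot: [3.141, -0.02, 0.002]
force: [-8.7, 0.7, 34.9]
finger_gap: 0.0129
```

```bash
python3 look.py wrist:w11 scene:s11; python3 - <<'E'
from h import *
p,d,m=load('w11');img=cv2.resize(p[190:340,209:359],None,fx=5,fy=5,interpolation=cv2.INTER_NEAREST);cv2.imwrite('pics/w11z.png',img[:,:,::-1])
W=cloud(d,m,True)
for lo in (.6,.68):
    s=(d>0)&(abs(W[...,0]-lo)<.015)&(W[...,1]<-.115)&(W[...,1]>-.14)&(W[...,2]>.09)&(W[...,2]<.2);print('rail',np.median(W[s],0))
k=W[225:280,280:288].reshape(-1,3);print('knob top',np.median(k,0))
p,d,m=load('s11');img=cv2.resize(p[130:220,220:340],None,fx=6,fy=6,interpolation=cv2.INTER_CUBIC);cv2.imwrite('pics/s11z.png',img[:,:,::-1])
E
```

```text
16.2 [ 0.48500396 -0.02418808  0.27402251] [ 3.14125436e+00 -1.99193011e-02  2.26484445e-03] [-8.72442473  0.730967   34.85770122] [ 0.22353237  1.44852158 -0.05715223] 0.012943740922978713
rail [ 0.59953646 -0.12396223  0.11066195]
rail [nan nan nan]
knob top [ 0.50210191 -0.02461529  0.1244218 ]
  return _methods._mean(a, axis=axis, dtype=dtype,
  ret = um.true_divide(
```

View pics/w11z.png

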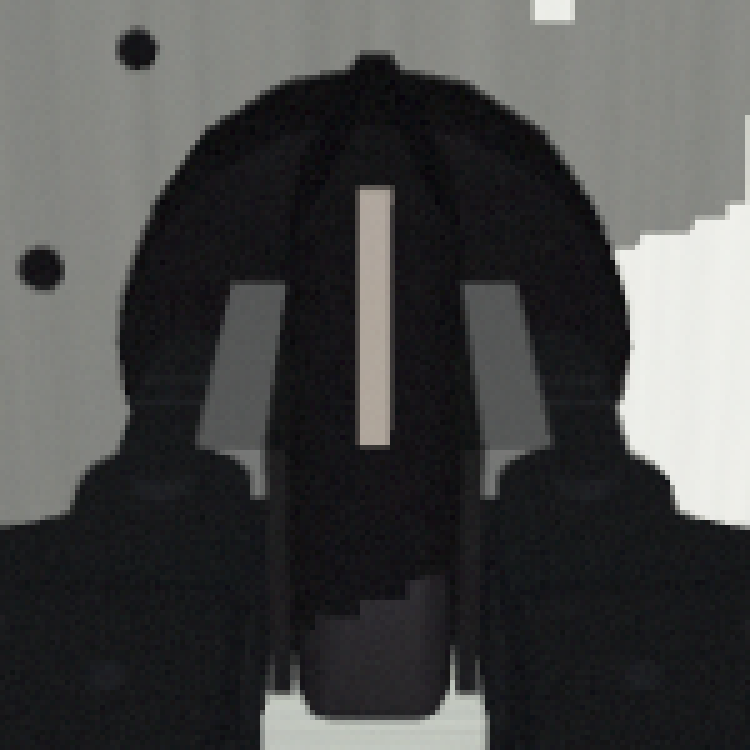

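View pics/s11z.png

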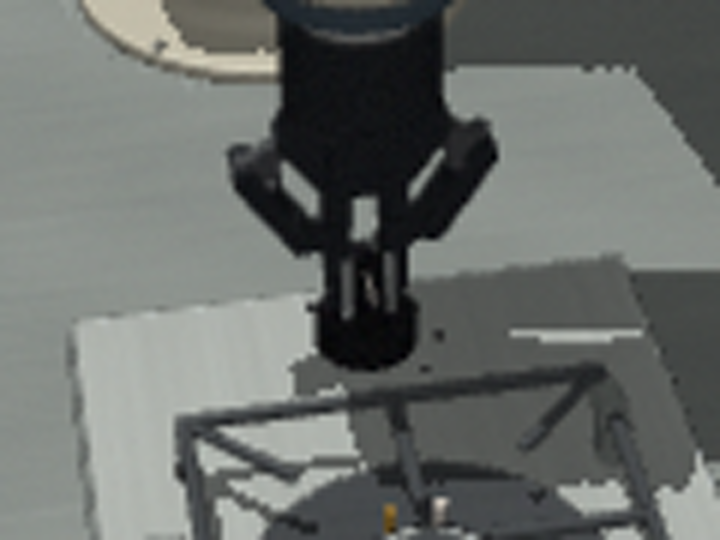

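Emit:
{"api": "send_rows", "payload": {"commands": [{"delta_pos": [0, 0, -0.8], "turn": [0, 0, 0]}, {"delta_pos": [0, 0, -0.8], "turn": [0, 0, 0]}, {"delta_pos": [0, 0, -0.8], "turn": [0, 0, 0]}, {"delta_pos": [0, 0, -0.8], "turn": [0, 0, 0]}, {"delta_pos": [0, 0, -0.8], "turn": [0, 0, 0]}]}}

```text
clock: 16.8
tcp_pos: [0.485, -0.0242, 0.2743]
tcp_rot: [3.141, -0.02, 0.001]
force: [-5.5, 0.3, 20.4]
finger_gap: 0.0128
```

Emit:
{"api": "send_rows", "payload": {"commands": [{"delta_pos": [0, 0, 0], "turn": [0, 0, 0]}, {"delta_pos": [0, 0, 0], "turn": [0, 0, 0]}, {"delta_pos": [0, 0, 0], "turn": [0, 0, 0]}, {"delta_pos": [0, 0, 0], "turn": [0, 0, 0]}, {"delta_pos": [0, 0, 0], "turn": [0, 0, 0]}]}}

```text
clock: 17.3
tcp_pos: [0.485, -0.0242, 0.2743]
tcp_rot: [3.141, -0.02, 0.001]
force: [-4.2, 1.4, 19.6]
finger_gap: 0.0123
```

```bash
python3 look.py; python3 -c "
from station import robot
print(robot.finish_job())"
```

```text
17.3 [ 0.48501191 -0.02418902  0.27431268] [ 3.14134390e+00 -1.99553125e-02  1.49683045e-03] [-4.20108782  1.44802839 19.58547372] [ 0.15422313  0.90578914 -0.09024085] 0.01229736233249494
the job is handed in; nothing more can be done
None
```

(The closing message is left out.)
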